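# Index the ball tray to the gap and hold it over the light panel

### The arm

A 6-joint arm with a two-finger parallel gripper is mounted at the origin on a cart in front of the work surface, level with it; the furniture and walls round the work are solid. World frame = base frame: x ahead of the robot, y to its left, z up, the work surface at z = 0. Lengths are in m, angles in degrees, forces in N, time in s.
With the tool pointing down it reaches from about 0.35 to 0.875 m from the base axis. Payload 4.2 kg.
Tool frame: the origin (TCP) lies midway between the tips of the shut fingers; the grasp point (between the pads) lies 19 mm behind it; z points along the fingers, x is the direction in which the jaws open and shut, and the axes are right-handed (so a half turn about z gives the same grasp; the last joint's range is limited). The gripper opens to 87 mm and grips with 3 to 60 N. Pads are 19 mm wide; open, the fingers measure 117 mm over their backs; the gripper's body (75 mm by 190 mm) begins 51 mm behind the grasp point.
Start: joints at [86.035, 22.042, 0.453, 0, -68.411, -14.817], TCP at [0.201, 0.592, 0.193] pointing down, gripper open.
Joint ranges: [-179.83, 179.83], [-69.29, 118.12], [-61.27, 80.66], [-181.25, 117.63], [-171.15, -9.14], [-177.46, 177.46]. Speed limits (degrees/s): [159.86, 159.86, 180, 180, 180, 180].

### API

Orientations are given as a 3x3 rotation matrix whose columns are the frame's x, y, z axes.
In Python, from station import sense, capture, finish_job, find_in gives the robot as it stands.
- The arm moves only by the shell command python3 -m creep 'ROWS'. ROWS is JSON, a list of rows, each a list of 7 numbers: the shift along the tool's x, y, z in mm, then the turn, a rotation vector about the tool's x, y, z in degrees, then the opening, from 0 (shut) to 1 (fully open). A call has exactly 10 rows; each row shifts and turns the commanded pose from where the row before left it, along the tool's axes as they then stand; what a row does not reach is not made up. A row lasts 1/8 s, in which the tool goes at most 62.5 mm and 10.7 degrees, less where a joint would pass 70% of its speed; a pose out of reach is approached as far as the arm can. A call with a gripper value outside its range is refused whole. The fingers move at their own pace and stop on an object; the grip force is fixed at half the most. Time passes only in rows, so rows that do not move let the fingers close, or fill a call up. It gives the time, the measured TCP pose, the force and the opening at its end, in the units of the state.
- sense(): the state, without advancing time (a new reading comes with each control period).
- capture(name): name is "scene" or "side" or "wrist"; returns a dict with "color" (420x560x3 uint8, blue, green, red), "vertical_fov" (degrees; the focal length in pixels is half the picture's height over the tangent of half this angle, whatever the lens; pixels are square), "cx", "cy" (the principal point, pixels), "k1" (the pictures are not rectified: a ray, as slopes to the right and down, at radius r is drawn at 1 + k1 r^2 times it, then the intrinsics apply), "R" (3x3) and "t" (3): a world point X has camera coordinates R X + t. Camera axes: x right, y down, z forward; pixel columns grow to the right and rows downward; lengths in m; the calibration is good to about 2 mm. A picture is of the moment at which its call begins. There is no depth.
- finish_job(): hands the job in, once; it reports no verdict.
Trained networks look in the newest picture that a camera, given by its name, has taken for a name from the list of things; names that differ only in an ending like _2 or _b are one class to them, and where a whole thing is asked for, a point or a joint stands for the part that bears it (a point fixed in the world has none). Each returns a list of dicts, best first, with "p" (0 to 1); they miss things now and then, are a little off and sometimes report something else, mostly with a low value. They report only what shows in the picture. A call takes as long as a camera call. They do not tell look-alikes from the thing itself.
- find_in(camera, name): "xy" ([column, row] in pixels, amid what is visible of it).
The state is a dict: "time_s": time; "joints": joint angles; "joint_velocities": joint speeds; "effort": joint torques, N m; "tcp_pos": TCP position; "ee_rot": TCP orientation; "wrist_force": force on the tool from outside, world axes, zero at the start; "moment": the same for the moment, N m; "gripper_width": opening from 0.0 (shut) to 1.0 (fully open).
Only numpy, scipy, OpenCV 4.12 (cv2) and the standard library are available. Lean on these libraries where they do the work, as an engineer would, in place of code of your own. Each camera call takes 0.05 s, during which the arm holds its last target. There are 200 camera calls.

### The job

Turn the indexing table a quarter turn by its red post until the white tray with the loose steel ball clicks into place at the open gap of the keeper ring (yellow arrow). Lift the white tray by its upright handle, carry it level without losing the ball, and finish while holding it still and level about 15 cm above the light panel, the ball over the panel's middle. Leave the table there with the blue tray in its nest, and disturb nothing else.

Things in the scene. Friction and masses are not known exactly. Their poses are not given: they have to be found in the camera images.
- indexer: fixed grey round base of the indexing table, 344 mm across. Origin on the turning axis at worktop height; its -x axis points to the open gap of the keeper ring (yellow arrow, roughly towards the robot). The steel keeper ring covers radii 128 to 168 mm, 58 to 64 mm above the worktop (screw heads to 67), all round but for 40 degrees either side of the gap's middle
- turntable (a joint): angle (rad) of the aluminium turntable, 280 mm across, about the vertical axis through the indexer's origin, counter-clockwise from above positive; starts at 0. A spring ball clicks in at -1.571, 0, +1.571 (pulls in from 0.06 off); stops at +-1.62. At 0 one tray lies on the indexer's +y side, the other on -y (varies), post at the gap; +1.571 brings the +y tray to the gap, -1.571 the -y tray
- post_grip (a point): point to grip on the axis of the upright round red post that turns the turntable: 16 mm diameter, fixed to the turntable 95 mm from its axis; its top is 10 mm above this point, the turntable's face 58 mm below. Leaving or entering a detent takes about 5 N sideways here; between detents it turns easily
- gap_mid (a point): fixed point on the turntable's face, in the gap, where the middle of a tray's underside comes when it is indexed to the gap
- white_ball_tray_handle (a point): grip point in the upright blade handle of the white tray, 45 mm above the tray's underside. Blade 34 mm long along the tray's x, 12 mm thick along y; its top is 15 mm above this point, the plate's top face 37 mm below (4 mm step round the foot). Axes are the tray's: z up, +x from handle to ball pocket; the tray's middle is 22 mm away along +x
- white_ball_tray_pocket (a point): middle of the floor of the ball pocket in the white tray, on the plate's top face (8 mm above the underside), 46 mm along +x from the handle; same axes. The pocket has a black floor, 32 mm across, with a rim only 3 mm high
- white_ball_tray: white tray, about 0.14 kg: plate 100 (x) x 90 (y) x 8 mm with 24 mm wide tabs making it 116 mm long in y; origin at the middle of its underside, z up. Loose (2 mm play) between guide bars 5 mm high on the turntable, 80 mm from the axis. Away from the gap its outer tab is under the keeper ring and it cannot be lifted; at the gap it lifts straight up
- ball_center (a point): centre of the loose steel ball, 22 mm diameter, 44 g, that rolls freely in the white tray's pocket
- blue_tray: the other tray, blue, of the same shape, with an empty pocket; origin at the middle of its underside. Stays in its nest
- panel_mid (a point): middle of the top face of the light panel, marked by a small black cross: a flat grey square, 160 x 160 x 12 mm, with a white face, fixed on the worktop
- wash_bottle: bystander, leave alone: white plastic bottle with a yellow cap, 65 mm across, 240 mm tall; origin at the middle of its underside
- brown_bottle: bystander, leave alone: dark brown bottle with a black cap, 63 mm across, 159 mm tall; origin at the middle of its underside
- amber_bottle: bystander, leave alone: dark brown bottle with a black cap and a red-and-white label, 49 mm across, 158 mm tall; origin at the middle of its underside
- pink_bin: bystander, leave alone: pink open plastic bin, 220 x 130 x 60 mm; origin at the middle of its underside
- enamel_tray: bystander, leave alone: white open enamelled tray, 138 x 302 x 58 mm; origin at the middle of its underside
- tape: bystander, leave alone: roll of tape lying flat, 78 mm across, 18 mm high; origin at the middle of its underside
Not all that is in view belongs to the job. Of the things shaped like the blue_tray, the blue one is meant.

How it is judged:
By the outcome, as a careful person would: the job done as asked, in the order asked, and still so for the second after the job is handed in, while the arm keeps its last pose, push and grip.
It also fails if it takes over 64 s, if anything falls off the work surface, if the arm or the gripper's body presses on something with over 40 N, if the wrist force passes 120 N, or if a joint passes its speed limit or range.

## Working session

There is one attempt and no reset: what is moved stays moved. The work goes in short steps, Python scripts to look and compute and a shell command to move; the robot and the scene stay as the last step left them, time stands still between calls to the robot, and variables do not carry over. Pictures are saved under pics/ and viewed, about 8 in all and at most 12, crops included, and the job is handed in when it is done.

```bash
mkdir -p pics
cat > h.py <<'E'
import numpy as np, cv2
from station import sense, capture, finish_job, find_in
def K(c):
    f=210/np.tan(np.radians(c["vertical_fov"]/2)); return f
def ray(c,xy):
    f=K(c); d=np.array([(xy[0]-c["cx"])/f,(xy[1]-c["cy"])/f]); u=d.copy()
    for _ in range(20): u=d/(1+c["k1"]*(u@u))
    R=np.array(c["R"]); t=np.array(c["t"])
    return -R.T@t, R.T@np.array([u[0],u[1],1])
def onz(c,xy,z):
    o,d=ray(c,xy); return o+d*(z-o[2])/d[2]
def proj(c,X):
    p=np.array(c["R"])@np.array(X)+np.array(c["t"]); u=p[:2]/p[2]; u=u*(1+c["k1"]*(u@u)); return u*K(c)+[c["cx"],c["cy"]]
def tri(obs):
    A=0;b=0
    for c,xy in obs:
        o,d=ray(c,xy); d=d/np.linalg.norm(d); P=np.eye(3)-np.outer(d,d); A=A+P; b=b+P@o
    return np.linalg.solve(A,b)
E
python3 - <<'E'
from h import *
np.set_printoptions(precision=3,suppress=True)
ims=[]
for n in ["scene","side","wrist"]:
    c=capture(n); cv2.imwrite(f"pics/{n}0.png",c["color"])
    print(n,-np.array(c["R"]).T@c["t"],c["vertical_fov"],c["k1"])
    for k in ["indexer","post_grip","white_ball_tray_handle","white_ball_tray_pocket","ball_center","white_ball_tray","blue_tray","panel_mid","wash_bottle","brown_bottle","amber_bottle","pink_bin","enamel_tray","tape"]:
        r=find_in(n,k); print(k,[(np.round(x["xy"]).astype(int).tolist(),round(x["p"],2),onz(c,x["xy"],0.03)[:2].round(3).tolist()) for x in r[:3]])
print(sense())
E
```

```text
scene [-0.339 -0.897  0.698] 55.865220918540174 -0.06142600991866552
indexer [([262, 218], 0.81, [0.515, 0.14]), ([384, 231], 0.65, [0.775, -0.229])]
post_grip [([250, 215], 0.8, [0.498, 0.193])]
white_ball_tray_handle [([271, 215], 0.5, [0.559, 0.14])]
white_ball_tray_pocket [([272, 214], 0.67, [0.563, 0.139])]
ball_center []
white_ball_tray [([272, 217], 0.49, [0.548, 0.125])]
blue_tray [([251, 207], 0.86, [0.545, 0.25]), ([167, 186], 0.75, [0.394, 0.666])]
panel_mid [([342, 259], 0.58, [0.519, -0.246])]
wash_bottle []
brown_bottle [([384, 226], 0.59, [0.807, -0.207])]
amber_bottle [([385, 230], 0.69, [0.787, -0.223]), ([366, 222], 0.64, [0.783, -0.142]), ([343, 259], 0.37, [0.518, -0.249])]
pink_bin [([432, 284], 0.91, [0.606, -0.508]), ([342, 257], 0.7, [0.526, -0.24]), ([256, 214], 0.28, [0.518, 0.181])]
enamel_tray [([221, 191], 0.65, [0.55, 0.466])]
tape [([180, 202], 0.74, [0.354, 0.474])]
side [0.039 1.548 0.867] 48.523555404975625 -0.0913828008145401
indexer [([286, 240], 0.92, [0.527, 0.147])]
post_grip [([293, 238], 0.97, [0.51, 0.122])]
white_ball_tray_handle [([290, 225
[... 885 characters left out ...]
ray []
blue_tray [([102, 33], 0.71, [0.406, 0.706])]
panel_mid []
wash_bottle []
brown_bottle []
amber_bottle []
pink_bin []
enamel_tray []
tape [([283, 18], 0.92, [0.358, 0.533])]
{'time_s': 2.25, 'joints': array([ 86.035,  22.044,   0.453,  -0.002, -68.412, -14.816]), 'joint_velocities': array([-0.075, -0.027, -0.031,  0.001,  0.104, -0.049]), 'effort': array([  0.   , -39.047,  18.762,   4.225,   0.016,  -0.   ]), 'tcp_pos': array([0.201, 0.592, 0.193]), 'ee_rot': array([[-0.322, -0.947, -0.   ],
       [-0.947,  0.322, -0.   ],
       [ 0.   ,  0.   , -1.   ]]), 'wrist_force': array([-0.005, -0.221,  0.287]), 'moment': array([ 0.012,  0.019, -0.019]), 'gripper_width': 0.9958473888147658}
```

Run:
```python
import cv2,numpy as np
a=cv2.imread("pics/scene0.png")[160:330,140:460]; b=cv2.imread("pics/side0.png")[150:390,180:400]
cv2.imwrite("pics/a1.png",cv2.resize(a,(800,425),interpolation=cv2.INTER_CUBIC)); cv2.imwrite("pics/b1.png",cv2.resize(b,(550,600),interpolation=cv2.INTER_CUBIC))
```

```text
(no output)
```

View pics/a1.png

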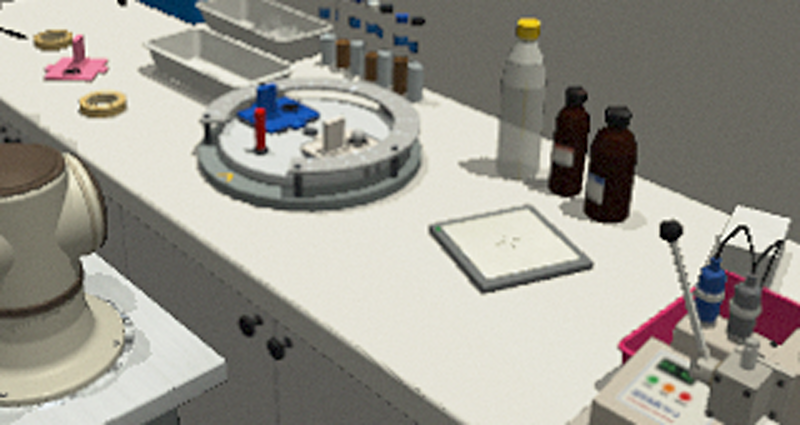

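View pics/b1.png

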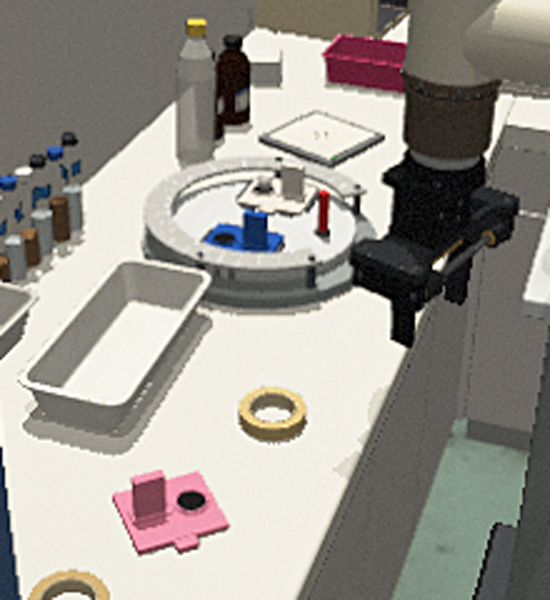

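Run:
```python
from h import *
np.set_printoptions(precision=3,suppress=True)
a=capture("scene"); b=capture("side")
A=lambda x,y:(x/2.5+140,y/2.5+160); B=lambda x,y:(x/2.5+180,y/2.5+150)
P={}
for n,p,q in [("posttop",(260,109),(323,191)),("postfoot",(261,151),(323,235)),("whandle_top",(333,121),(293,168)),("ball",(360,137),(263,184)),("bluehandle_top",(266,84),(257,213)),("panel",(508,242),(322,136))]:
    P[n]=tri([(a,A(*p)),(b,B(*q))]); print(n,P[n],[np.round(proj(c,P[n])-m,1) for c,m in((a,A(*p)),(b,B(*q)))])
print("arrow",onz(a,A(228,176),.03))
s=sense();R=s["ee_rot"]
# aim wrist camera: see camera offset in tool frame
c=capture("wrist"); C=-np.array(c["R"]).T@c["t"]; print("cam off tool",R.T@(C-s["tcp_pos"]),"cam axes in tool\n",R.T@np.array(c["R"]).T)
```

```text
posttop [0.44  0.154 0.107] [array([ 0. , -0.1]), array([0. , 0.1])]
postfoot [0.439 0.154 0.039] [array([-0.3,  0.3]), array([-0.3, -0.3])]
whandle_top [0.511 0.075 0.094] [array([-0.,  0.]), array([-0., -0.])]
ball [0.56  0.069 0.055] [array([ 0., -0.]), array([0., 0.])]
bluehandle_top [0.511 0.233 0.1  ] [array([-0.2,  0.3]), array([-0.2, -0.3])]
panel [ 0.555 -0.222  0.011] [array([-0.1,  0.1]), array([-0.1, -0.1])]
arrow [0.368 0.137 0.03 ]
cam off tool [ 0.001 -0.077 -0.192] cam axes in tool
 [[ 1.    -0.     0.   ]
 [-0.     0.959  0.283]
 [-0.    -0.283  0.959]]
```

```bash
python3 -m creep '[[0,0,0,0,0,-9.4,1],[0,0,0,0,0,-9.4,1],[53,-29,-13,0,0,0,1],[53,-29,-13,0,0,0,1],[53,-29,-13,0,0,0,1],[53,-29,-13,0,0,0,1],[53,-29,-13,0,0,0,1],[53,-29,-13,0,0,0,1],[53,-29,-13,0,0,0,1],[53,-29,-13,0,0,0,0.6]]'
python3 - <<'E'
from h import *
np.set_printoptions(precision=3,suppress=True)
s=sense(); print(s["tcp_pos"],s["ee_rot"],s["time_s"])
c=capture("wrist"); cv2.imwrite("pics/w1.png",cv2.resize(c["color"],(784,588),interpolation=cv2.INTER_CUBIC))
for k,z in [("post_grip",.097),("white_ball_tray_handle",.084),("white_ball_tray_pocket",.047),("ball_center",.058),("white_ball_tray",.04),("blue_tray",.04),("indexer",.04)]:
    print(k,[(np.round(x["xy"]).tolist(),round(x["p"],2),onz(c,x["xy"],z)[:2].round(3).tolist()) for x in find_in("wrist",k)[:3]])
E
```

```text
time_s: 3.65
tcp_pos: [0.4339, 0.166, 0.2979]
ee_rot: [[0.001, -1.0, 0.001], [-1.0, -0.001, 0.001], [-0.001, -0.001, -1.0]]
wrist_force: [1.3, 0.4, -0.5]
gripper_width: 0.946
[0.434 0.166 0.298] [[ 0.001 -1.     0.001]
 [-1.    -0.001  0.001]
 [-0.001 -0.001 -1.   ]] 3.65
post_grip [([288.0, 90.0], 0.97, [0.535, 0.155])]
white_ball_tray_handle [([346.0, 94.0], 0.8, [0.532, 0.088])]
white_ball_tray_pocket [([35.0, 206.0], 0.63, [0.389, 0.514]), ([346.0, 92.0], 0.58, [0.537, 0.08])]
ball_center [([354.0, 74.0], 0.85, [0.558, 0.074])]
white_ball_tray [([350.0, 96.0], 0.6, [0.533, 0.075])]
blue_tray [([221.0, 97.0], 0.69, [0.531, 0.239])]
indexer []
```

View pics/w1.png

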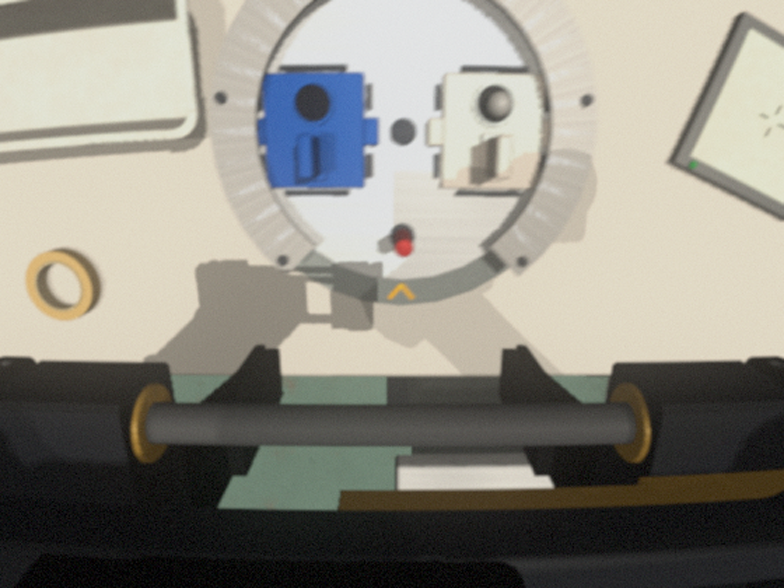

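Wrist view: hub (402,131), post top (403,248), arrow (401,291), ball (495,101), white handle top around (497,145), and panel cross around (772,122). The table is nearly axis-aligned.

Run:
```python
from h import *
np.set_printoptions(precision=4,suppress=True)
c=capture("wrist")
for n,x,y,z in [("hub",402,131,.039),("posttop",403,248,.107),("postfoot",402,233,.039),("arrow",401,291,.03),("ball",495,101,.058),("whandle",499,140,.099),("blue pocket",312,102,.047),("panel",772,122,.012),("wh cornerL",443,74,.047),("wh cornerR",529,74,.047),("blue BL",270,187,.047),("blue TL",264,73,.047),("wBL",443,186,.047),("ringscrewL",220,98,.067),("ringscrewR",587,100,.067)]:
    print(n,onz(c,(x/1.4,y/1.4),z))
g=c["color"];m=((g[:,:,2]>110)&(g[:,:,1]<70)&(g[:,:,0]<70)).astype(np.uint8)
n,l,st,ce=cv2.connectedComponentsWithStats(m); 
for i in range(1,n):
    if st[i,4]>5: print(st[i],ce[i],onz(c,ce[i],.106))
```

```text
hub [0.5334 0.1571 0.039 ]
posttop [0.4382 0.1572 0.107 ]
postfoot [0.4399 0.1563 0.039 ]
arrow [0.3797 0.1566 0.03  ]
ball [0.5582 0.0776 0.058 ]
whandle [0.5241 0.0815 0.099 ]
blue pocket [0.5578 0.237  0.047 ]
panel [ 0.5546 -0.2206  0.012 ]
wh cornerL [0.5813 0.122  0.047 ]
wh cornerR [0.5827 0.0463 0.047 ]
blue BL [0.4839 0.2785 0.047 ]
blue TL [0.5826 0.2784 0.047 ]
wBL [0.4848 0.1193 0.047 ]
ringscrewL [0.5601 0.3123 0.067 ]
ringscrewR [0.5599 0.0002 0.067 ]
```

```bash
python3 -m creep '[[9,-5,0,0,0,0,0.5],[0,0,30,0,0,0,0.5],[0,0,30,0,0,0,0.5],[0,0,30,0,0,0,0.5],[0,0,30,0,0,0,0.5],[0,0,30,0,0,0,0.5],[0,0,30,0,0,0,0.5],[0,0,20,0,0,0,0.5],[0,0,0,0,0,0,0.5],[0,0,0,0,0,0,0.5]]'
python3 - <<'E'
from h import *
c=capture("wrist"); d=capture("scene")
a=cv2.resize(c["color"],(560,420)); b=cv2.resize(d["color"][170:270,190:330],(560,400),interpolation=cv2.INTER_CUBIC)
cv2.imwrite("pics/w2.png",cv2.resize(np.hstack([a[:400],b]),(800,286)))
print(proj(c,[.4385,.157,.107]))
E
```

```text
time_s: 5.35
tcp_pos: [0.439, 0.1592, 0.0977]
ee_rot: [[0.001, -1.0, 0.001], [-1.0, -0.001, 0.001], [-0.001, -0.001, -1.0]]
wrist_force: [0.1, -0.2, -0.1]
gripper_width: 0.503
[280.91283845 250.09721594]
```

View pics/w2.png

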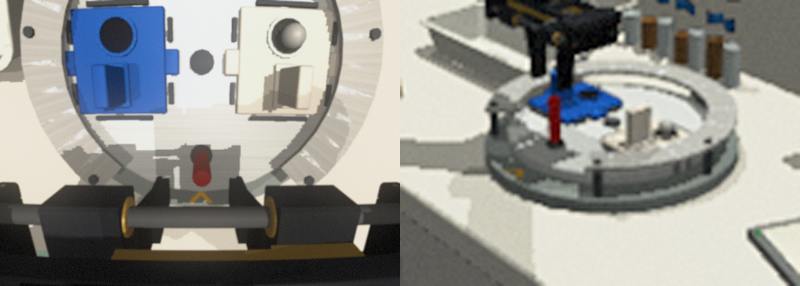

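```bash
python3 -m creep '[[2,0,6,0,0,0,0.5],[0,0,6,0,0,0,0.5],[0,0,6,0,0,0,0.5],[0,0,0,0,0,0,0.5],[0,0,0,0,0,0,0],[0,0,0,0,0,0,0],[0,0,0,0,0,0,0],[0,0,0,0,0,0,0],[0,0,0,0,0,0,0],[0,0,0,0,0,0,0]]'
```

```text
time_s: 6.7
tcp_pos: [0.4384, 0.1568, 0.079]
ee_rot: [[0.0, -1.0, 0.0], [-1.0, -0.0, 0.0], [-0.0, -0.0, -1.0]]
wrist_force: [0.3, 0.1, 0.2]
gripper_width: 0.014
```

Run:
```python
from h import *
c=capture("wrist"); d=capture("scene"); e=capture("side")
a=cv2.resize(c["color"][180:340,180:380],(500,400),interpolation=cv2.INTER_CUBIC); b=cv2.resize(d["color"][175:245,210:290],(457,400),interpolation=cv2.INTER_CUBIC);f=cv2.resize(e["color"][200:270,260:340],(457,400),interpolation=cv2.INTER_CUBIC)
cv2.imwrite("pics/w3.png",cv2.resize(np.hstack([a,b,f]),(800,226)))
print(proj(c,[.4385,.157,.107]),proj(d,[.4385,.157,.107]),proj(e,[.4385,.157,.107]),sense()["gripper_width"])
```

```text
[276.54676721 262.66268983] [243.07514717 203.52128497] [309.5035928  227.06561091] 0.008786250506483686
```

View pics/w3.png

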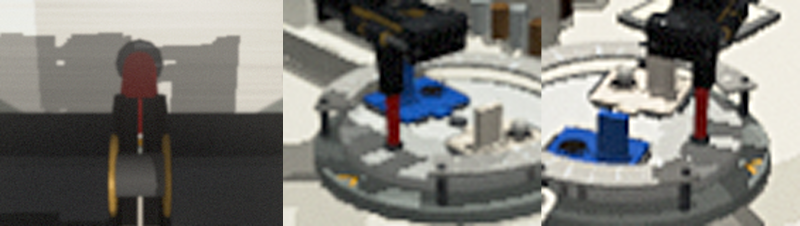

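Run:
```python
from h import *
np.set_printoptions(precision=3,suppress=True)
c=capture("wrist"); d=capture("scene"); e=capture("side"); p=sense()["tcp_pos"]
print(p)
for z in (0.039,.079,.098,.107): print(z,[proj(k,[p[0],p[1],z]) for k in(c,d,e)])
f=lambda im,x0,x1,y0,y1,s:cv2.resize(im[y0:y1,x0:x1],None,fx=s,fy=s,interpolation=cv2.INTER_NEAREST)
b=f(d["color"],220,270,180,230,8);g=f(e["color"],285,335,200,250,8)
cv2.imwrite("pics/w4.png",np.hstack([b,g]))
```

```text
[0.438 0.157 0.079]
0.039 [array([277.381, 222.798]), array([243.648, 220.374]), array([308.818, 243.902])]
0.079 [array([277.157, 243.373]), array([243.312, 210.561]), array([309.256, 234.065])]
0.098 [array([277.02 , 256.062]), array([243.151, 205.818]), array([309.467, 229.315])]
0.107 [array([276.945, 262.96 ]), array([243.074, 203.553]), array([309.568, 227.047])]
```

View pics/w4.png

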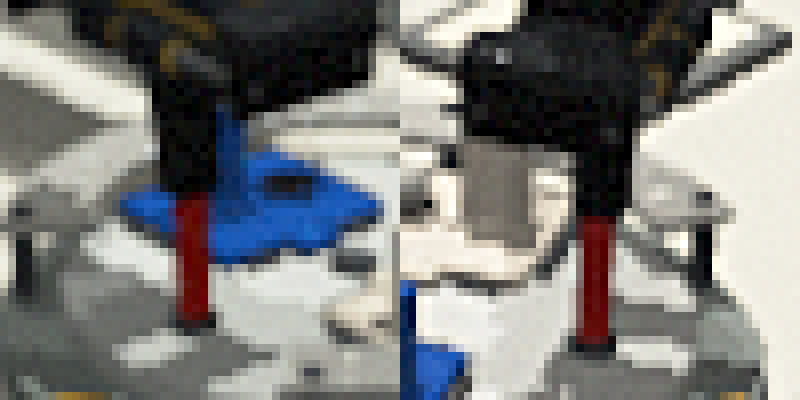

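```bash
python3 -m creep '[[0,0,-10,0,0,0,0.5],[0,0,0,0,0,0,0.5],[0,0,0,0,0,0,0.5],[0,0,10,0,0,0,0.5],[0,0,10,0,0,0,0.5],[0,0,6,0,0,0,0.5],[0,0,0,0,0,0,0.5],[0,0,0,0,0,0,0],[0,0,0,0,0,0,0],[0,0,0,0,0,0,0]]'
python3 - <<'E'
from h import *
np.set_printoptions(precision=3,suppress=True)
e=capture("side"); R=np.array([[-.322,-.947,0],[-.947,.322,0],[0,0,-1]]); t=np.array([.201,.592,.193])
for h in(0,-.014,-.028,-.042): print(h,[proj(e,t+R@np.array([s*.0435,0,h])) for s in(1,-1)])
print(sense()["gripper_width"])
E
```

```text
time_s: 8.25
tcp_pos: [0.4385, 0.1569, 0.0632]
ee_rot: [[0.0, -1.0, 0.001], [-1.0, -0.0, 0.0], [-0.0, -0.001, -1.0]]
wrist_force: [0.3, -0.3, 0.0]
gripper_width: 0.243
0 [array([359.187, 281.024]), array([340.754, 296.702])]
-0.014 [array([359.684, 276.45 ]), array([341.175, 291.977])]
-0.028 [array([360.186, 271.824]), array([341.599, 287.195])]
-0.042 [array([360.692, 267.145]), array([342.028, 282.353])]
0.20122599169502642
```

```bash
python3 -m creep '[[0,0,0,0,0,0,0.4],[0,0,0,0,0,0,0.4],[0,0,5,0,0,0,0.4],[0,0,5,0,0,0,0.4],[0,0,0,0,0,0,0],[0,0,0,0,0,0,0],[0,0,0,0,0,0,0],[0,0,0,0,0,0,0],[0,0,0,0,0,0,0],[0,0,0,0,0,0,0]]'
```

```text
time_s: 9.55
tcp_pos: [0.4384, 0.1569, 0.053]
ee_rot: [[0.0, -1.0, 0.0], [-1.0, -0.0, 0.0], [-0.0, -0.0, -1.0]]
wrist_force: [-0.2, -0.2, -1.4]
gripper_width: 0.173
```

The jaws now hold the post (width 0.173 ≈ 15 mm). The real fingertips sit about 28 mm above the reported TCP, so I'll correct for that from here on. Next is the turn.

```bash
python3 -m creep '[[-4.97,-0.13,0,0,0,3,0],[-4.97,-0.13,0,0,0,3,0],[-4.97,-0.13,0,0,0,3,0],[-4.97,-0.13,0,0,0,3,0],[-4.97,-0.13,0,0,0,3,0],[-4.97,-0.13,0,0,0,3,0],[-4.97,-0.13,0,0,0,3,0],[-4.97,-0.13,0,0,0,3,0],[-4.97,-0.13,0,0,0,3,0],[-4.97,-0.13,0,0,0,3,0]]'
```

```text
time_s: 10.8
tcp_pos: [0.451, 0.2044, 0.053]
ee_rot: [[-0.501, -0.866, -0.0], [-0.866, 0.501, -0.0], [0.0, 0.0, -1.0]]
wrist_force: [0.3, 0.3, -1.3]
gripper_width: 0.173
```

Run:
```python
from h import *
c=capture("side"); d=capture("scene"); s=sense(); print(s["wrist_force"],s["joints"].round(1),s["gripper_width"])
r=np.radians(30); print("expected post",.5335-.095*np.cos(r),.157+.095*np.sin(r))
for n in("side","scene"): print([(x["xy"],x["p"]) for x in find_in(n,"ball_center")[:1]+find_in(n,"post_grip")[:1]])
```

```text
[0.24354293 1.47539101 0.35744281] [ 43.2  18.6 -28.2  -0.  -43.2  16.8] 0.17130432470837978
expected post 0.4512275866404783 0.2045
[([285.5, 241.4], 0.93)]
[]
```

```bash
python3 -m creep '[[-4.97,-0.13,0,0,0,3,0],[-4.97,-0.13,0,0,0,3,0],[-4.97,-0.13,0,0,0,3,0],[-4.97,-0.13,0,0,0,3,0],[-4.97,-0.13,0,0,0,3,0],[-4.97,-0.13,0,0,0,3,0],[-4.97,-0.13,0,0,0,3,0],[-4.97,-0.13,0,0,0,3,0],[-4.97,-0.13,0,0,0,3,0],[-4.97,-0.13,0,0,0,3,0]]'
```

```text
time_s: 12.35
tcp_pos: [0.4857, 0.2396, 0.053]
ee_rot: [[-0.866, -0.499, 0.0], [-0.499, 0.866, 0.001], [-0.0, 0.001, -1.0]]
wrist_force: [-1.3, 2.6, 0.0]
gripper_width: 0.174
```

```bash
python3 -m creep '[[-4.97,-0.13,0,0,0,3,0],[-4.97,-0.13,0,0,0,3,0],[-4.97,-0.13,0,0,0,3,0],[-4.97,-0.13,0,0,0,3,0],[-4.97,-0.13,0,0,0,3,0],[-4.97,-0.13,0,0,0,3,0],[-4.97,-0.13,0,0,0,3,0],[-4.97,-0.13,0,0,0,3,0],[-4.97,-0.13,0,0,0,3,0],[-4.97,-0.13,0,0,0,3,0]]'
```

```text
time_s: 13.6
tcp_pos: [0.5335, 0.253, 0.0531]
ee_rot: [[-1.0, 0.0, 0.001], [0.0, 1.0, 0.002], [-0.001, 0.002, -1.0]]
wrist_force: [0.2, 3.9, -1.6]
gripper_width: 0.173
```

```bash
python3 -m creep '[[0,0,0,0,0,0,0],[0,0,0,0,0,0,0],[0,0,0,0,0,0,0.35],[0,0,0,0,0,0,0.5],[0,0,0,0,0,0,0.5],[0,0,0,0,0,0,0.5],[0,0,-20,0,0,0,0.5],[0,0,-30,0,0,0,0.5],[0,0,-30,0,0,0,0.5],[0,0,-30,0,0,0,0.5]]'
```

```text
time_s: 14.85
tcp_pos: [0.533, 0.2515, 0.1639]
ee_rot: [[-1.0, -0.0, -0.0], [-0.0, 1.0, -0.0], [0.0, -0.0, -1.0]]
wrist_force: [0.1, -0.1, 0.4]
gripper_width: 0.5
```

```bash
python3 -m creep '[[0,0,-20,0,0,0,0.5],[15,-18,-20,0,0,0,0.5],[15,-18,-20,0,0,0,0.5],[15,-18,-20,0,0,0,0.5],[15,-18,0,0,0,0,0.5],[15,-18,0,0,0,0,0.5],[0,0,0,0,0,0,0.5],[0,0,0,0,0,0,0.5],[0,0,0,0,0,0,0.5],[0,0,0,0,0,0,0.5]]'
python3 - <<'E'
from h import *
s=sense(); print(s["tcp_pos"],s["ee_rot"])
c=capture("wrist"); cv2.imwrite("pics/w5.png",cv2.resize(c["color"],(784,588),interpolation=cv2.INTER_CUBIC))
for k,z in [("post_grip",.097),("white_ball_tray_handle",.099),("ball_center",.058),("blue_tray",.04)]:
    print(k,[(np.round(x["xy"]).tolist(),round(x["p"],2),onz(c,x["xy"],z)[:2].round(3).tolist()) for x in find_in("wrist",k)[:3]])
E
```

```text
time_s: 16.1
tcp_pos: [0.4586, 0.1621, 0.2426]
ee_rot: [[-1.0, -0.001, -0.0], [-0.001, 1.0, -0.0], [0.0, -0.0, -1.0]]
wrist_force: [0.5, -0.3, 0.1]
gripper_width: 0.5
[0.45856423 0.16211781 0.24264153] [[-9.99999737e-01 -5.73927338e-04 -4.42605683e-04]
 [-5.73750716e-04  9.99999756e-01 -3.99076331e-04]
 [ 4.42834615e-04 -3.98822281e-04 -9.99999822e-01]]
post_grip [([216.0, 143.0], 0.95, [0.52, 0.112])]
white_ball_tray_handle [([281.0, 175.0], 0.88, [0.455, 0.144])]
ball_center [([286.0, 158.0], 0.88, [0.45, 0.132]), ([215.0, 141.0], 0.22, [0.528, 0.113])]
blue_tray [([145.0, 177.0], 0.91, [0.618, 0.157])]
```

View pics/w5.png

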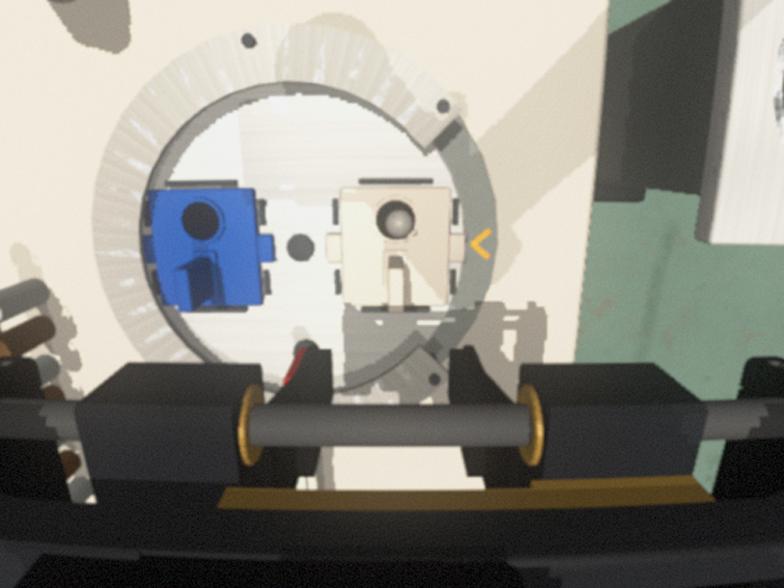

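Run:
```python
from h import *
np.set_printoptions(precision=4,suppress=True)
c=capture("wrist")
for n,x,y,z in [("hub",300,247,.039),("ball",400,222,.058),("pocket",396,220,.047),("bluepocket",200,221,.047),("handle end",397,309,.099),("TL",341,188,.047),("TR",450,188,.047),("BL",341,305,.047),("BR",450,303,.047),("arrow",481,244,.03)]:
    print(n,onz(c,(x/1.4,y/1.4),z))
for p in [(.4535,.162,.099),(.4535,.196,.099),(.4535,.179,.099),(.4535,.162,.051)]: print(proj(c,p)*1.4)
```

```text
hub [0.5343 0.1563 0.039 ]
ball [0.4497 0.1327 0.058 ]
pocket [0.4528 0.1325 0.047 ]
bluepocket [0.6155 0.1326 0.047 ]
handle end [0.4525 0.1923 0.099 ]
TL [0.4972 0.1067 0.047 ]
TR [0.4093 0.1066 0.047 ]
BL [0.4999 0.2056 0.047 ]
BR [0.4059 0.2037 0.047 ]
arrow [0.3785 0.1553 0.03  ]
[395.7648 269.4386]
[395.5898 313.6304]
[395.6771 291.835 ]
[395.0387 256.2574]
```

```bash
python3 -m creep '[[6,11,0,0,0,0,0.5],[0,0,30,0,0,0,0.5],[0,0,30,0,0,0,0.5],[0,0,30,0,0,0,0.5],[0,0,30,0,0,0,0.5],[0,0,20,0,0,0,0.5],[0,0,10,0,0,0,0.5],[0,0,0,0,0,0,0.5],[0,0,0,0,0,0,0.5],[0,0,0,0,0,0,0.5]]'
python3 - <<'E'
from h import *
d=capture("scene"); e=capture("side")
f=lambda im,x0,x1,y0,y1,s:cv2.resize(im[y0:y1,x0:x1],None,fx=s,fy=s,interpolation=cv2.INTER_CUBIC)
cv2.imwrite("pics/w6.png",np.hstack([f(d["color"],210,310,170,245,4),f(e["color"],250,350,195,270,4)]))
E
```

```text
time_s: 17.65
tcp_pos: [0.4528, 0.1732, 0.0938]
ee_rot: [[-1.0, -0.0, 0.001], [-0.0, 1.0, 0.001], [-0.001, 0.001, -1.0]]
wrist_force: [0.7, 0.0, -0.3]
gripper_width: 0.499
```

View pics/w6.png

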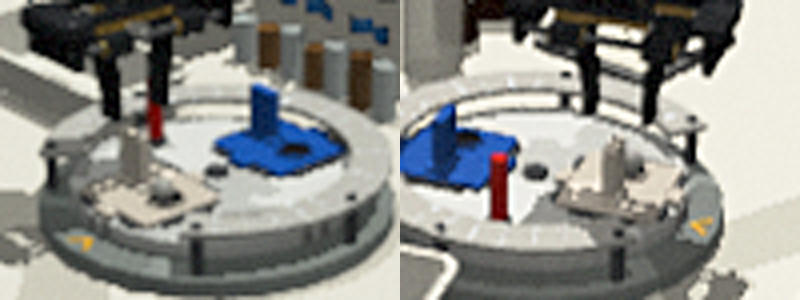

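The white tray is at the gap with the ball in its pocket. The fingers straddle the handle (left crop: handle top (131,130), fingers at x 110 and 157).

```bash
python3 -m creep '[[0,0,20,0,0,0,0.5],[0,0,20,0,0,0,0.5],[0,0,12,0,0,0,0.5],[0,0,5,0,0,0,0.5],[0,0,0,0,0,0,0.3],[0,0,0,0,0,0,0],[0,0,0,0,0,0,0],[0,0,0,0,0,0,0],[0,0,0,0,0,0,0],[0,0,0,0,0,0,0]]'
```

```text
time_s: 19.0
tcp_pos: [0.4528, 0.1731, 0.0363]
ee_rot: [[-1.0, -0.001, 0.001], [-0.001, 1.0, 0.001], [-0.001, 0.001, -1.0]]
wrist_force: [0.7, -0.0, 2.3]
gripper_width: 0.136
```

```bash
python3 -m creep '[[0,0,0,0,0,0,0],[0,0,-2,0,0,0,0],[0,0,-4,0,0,0,0],[0,0,-6,0,0,0,0],[0,0,-8,0,0,0,0],[0,0,-8,0,0,0,0],[0,0,-8,0,0,0,0],[0,0,-6,0,0,0,0],[0,0,-4,0,0,0,0],[0,0,-2,0,0,0,0]]'
python3 - <<'E'
from h import *
s=sense();print(s["wrist_force"],s["moment"],s["gripper_width"],s["tcp_pos"])
d=capture("scene"); e=capture("side");c=capture("wrist")
f=lambda im,x0,x1,y0,y1,s:cv2.resize(im[y0:y1,x0:x1],None,fx=s,fy=s,interpolation=cv2.INTER_CUBIC)
cv2.imwrite("pics/w7.png",np.hstack([f(d["color"],215,285,170,240,5),f(e["color"],270,340,190,260,5)]))
for n in("scene","side","wrist"):print(find_in(n,"ball_center")[:1])
E
```

```text
time_s: 20.25
tcp_pos: [0.4523, 0.1727, 0.0842]
ee_rot: [[-1.0, -0.0, 0.0], [-0.0, 1.0, 0.0], [-0.0, 0.0, -1.0]]
wrist_force: [0.2, 0.1, -1.8]
gripper_width: 0.134
[ 0.23188557  0.06772727 -1.84499656] [ 0.13514092 -0.10279945 -0.00448494] 0.13439790687421158 [0.45225448 0.17274541 0.0841611 ]
[]
[]
[{'xy': [282.3, 189.0], 'p': 0.68}]
```

View pics/w7.png

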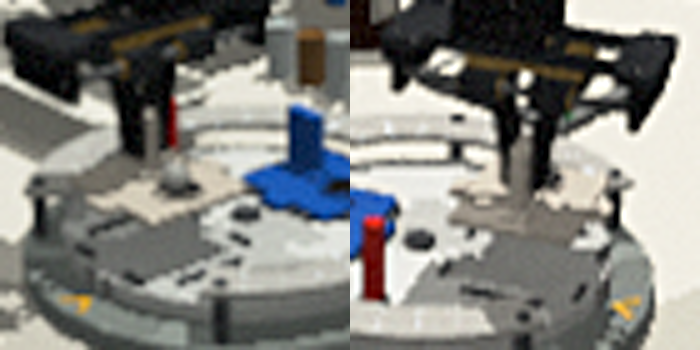

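```bash
python3 -m creep '[[-0.9,-3,-7.5,0,0,0,0],[-1.8,-6,-7.5,0,0,0,0],[-2.6,-9,-7.5,0,0,0,0],[-3.5,-12,-7.5,0,0,0,0],[-4.1,-14,-7.5,0,0,0,0],[-4.1,-14,-7.5,0,0,0,0],[-4.1,-14,-7.5,0,0,0,0],[-4.1,-14,-7.5,0,0,0,0],[-4.1,-14,-7.5,0,0,0,0],[-4.1,-14,-7.5,0,0,0,0]]'
```

```text
time_s: 21.8
tcp_pos: [0.486, 0.0578, 0.1594]
ee_rot: [[-1.0, -0.0, 0.0], [-0.0, 1.0, 0.0], [-0.0, 0.0, -1.0]]
wrist_force: [-1.0, 0.4, -2.6]
gripper_width: 0.135
```

```bash
python3 -m creep '[[-4.1,-14,0,0,0,0,0],[-4.1,-14,0,0,0,0,0],[-4.1,-14,0,0,0,0,0],[-4.1,-14,0,0,0,0,0],[-4.1,-14,0,0,0,0,0],[-4.1,-14,0,0,0,0,0],[-4.1,-14,0,0,0,0,0],[-4.1,-14,0,0,0,0,0],[-4.1,-14,0,0,0,0,0],[-4.1,-14,0,0,0,0,0]]'
```

```text
time_s: 23.05
tcp_pos: [0.5271, -0.0822, 0.1589]
ee_rot: [[-1.0, -0.0, 0.0], [-0.0, 1.0, -0.0], [-0.0, -0.0, -1.0]]
wrist_force: [0.4, -0.2, -1.6]
gripper_width: 0.133
```

```bash
python3 -m creep '[[-4.1,-14,0,0,0,0,0],[-4.1,-14,0,0,0,0,0],[-4.1,-14,0,0,0,0,0],[-4.1,-14,0,0,0,0,0],[-3.5,-12,0,0,0,0,0],[-2.9,-10,0,0,0,0,0],[-2.3,-8,0,0,0,0,0],[-1.7,-6,0,0,0,0,0],[-1.2,-4,0,0,0,0,0],[-0.6,-3,0,0,0,0,0]]'
python3 -m creep '[[0,0,0,0,0,0,0],[0,0,0,0,0,0,0],[0,0,0,0,0,0,0],[0,0,0,0,0,0,0],[0,0,0,0,0,0,0],[0,0,0,0,0,0,0],[0,0,0,0,0,0,0],[0,0,0,0,0,0,0],[0,0,0,0,0,0,0],[0,0,0,0,0,0,0]]'
python3 - <<'E'
from h import *
s=sense();print(s["wrist_force"],s["moment"],s["gripper_width"],s["tcp_pos"])
C={n:capture(n) for n in("scene","side","wrist")}
for n in C:
  for k in("ball_center","panel_mid","white_ball_tray"): print(n,k,[(x["xy"],round(x["p"],2)) for x in find_in(n,k)[:2]])
f=lambda im,w:cv2.resize(im,(w,300),interpolation=cv2.INTER_CUBIC)
im=np.hstack([f(C["wrist"]["color"],400),f(C["scene"]["color"][165:285,270:430],400)])
im2=np.hstack([f(C["side"]["color"][125:245,240:400],400),f(C["scene"]["color"][165:285,170:330],400)])
cv2.imwrite("pics/w8.png",np.vstack([im,im2]))
E
```

```text
time_s: 24.3
tcp_pos: [0.5554, -0.1803, 0.159]
ee_rot: [[-1.0, -0.0, -0.0], [-0.0, 1.0, 0.0], [0.0, 0.0, -1.0]]
wrist_force: [0.2, 0.0, -1.9]
gripper_width: 0.139
time_s: 25.55
tcp_pos: [0.5554, -0.1802, 0.159]
ee_rot: [[-1.0, -0.0, 0.0], [-0.0, 1.0, -0.0], [-0.0, -0.0, -1.0]]
wrist_force: [0.6, -0.1, -2.0]
gripper_width: 0.132
[ 0.60333995 -0.09187084 -1.99825155] [ 0.10294591 -0.0664555  -0.00740742] 0.13207771785214634 [ 0.55541814 -0.18020268  0.15895428]
scene ball_center []
scene panel_mid [([341.9, 258.9], 0.69)]
scene white_ball_tray [([337.5, 210.7], 0.68), ([364.9, 219.4], 0.68)]
side ball_center [([227.0, 286.7], 0.31)]
side panel_mid [([255.9, 188.0], 0.55), ([337.7, 177.0], 0.33)]
side white_ball_tray [([306.2, 173.3], 0.7)]
wrist ball_center [([282.3, 189.5], 0.6)]
wrist panel_mid [([272.6, 103.8], 0.62)]
wrist white_ball_tray [([274.2, 210.8], 0.81)]
```

View pics/w8.png

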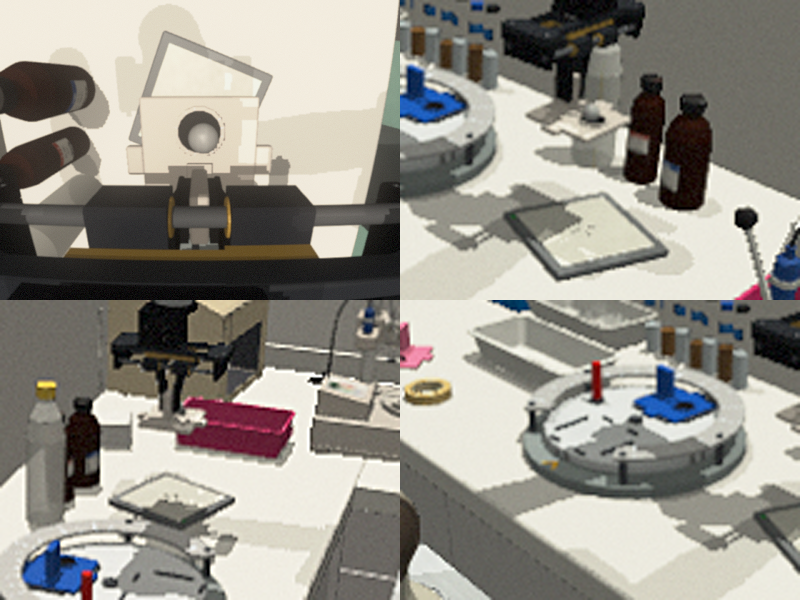

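Run:
```python
from h import *
np.set_printoptions(precision=4,suppress=True)
C={n:capture(n) for n in("wrist","scene","side")}
o=np.array([.5554,-.1802-.0187,.162])  # tray origin: TCP y - (.1731-.1545)
P=lambda X,Y,z:o+[-0*Y+Y,-X,z]  # tray x = -world y ; tray y = +world x
pl=[(-50,-45),(50,-45),(50,45),(-50,45)]
out=[]
for n,(x0,x1,y0,y1,s) in {"wrist":(170,390,120,270,3),"scene":(310,375,190,235,6),"side":(280,345,155,200,6)}.items():
    im=cv2.resize(C[n]["color"][y0:y1,x0:x1],None,fx=s,fy=s,interpolation=cv2.INTER_CUBIC)
    T=lambda p:np.round((proj(C[n],p)-[x0,y0]+.5)*s).astype(int)
    for z,col in((.008,(0,0,255)),):
        cv2.polylines(im,[np.array([T(P(a/1e3,b/1e3,z)) for a,b in pl])],True,col,1)
    th=np.linspace(0,6.28,40)
    cv2.polylines(im,[np.array([T(P(.024+.016*np.cos(t),.016*np.sin(t),.008)) for t in th])],True,(0,200,0),1)
    out.append(im)
h=np.vstack(out[1:]); a=out[0]; H=max(h.shape[0],a.shape[0])
pad=lambda i:cv2.copyMakeBorder(i,0,H-i.shape[0],0,0,cv2.BORDER_CONSTANT)
I=np.hstack([pad(a),pad(h)]);k=min(1,800/I.shape[1]);cv2.imwrite("pics/w9.png",cv2.resize(I,None,fx=k,fy=k)); print(I.shape,k)
print("ball",onz(C["wrist"],(284,190),.181),onz(C["wrist"],(282.3,189.5),.181))
```

```text
(540, 1050, 3) 0.7619047619047619
ball [ 0.5521 -0.2201  0.181 ] [ 0.553  -0.2203  0.181 ]
```

View pics/w9.png

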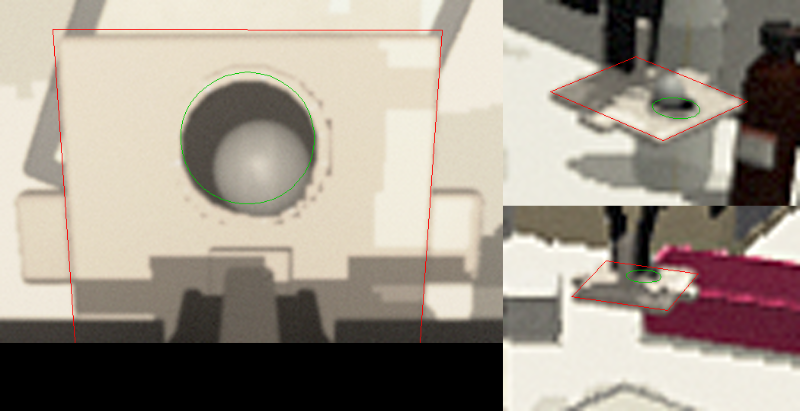

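```bash
python3 -m creep '[[-1,0,0,0,0,0,0],[-1,0,0,0,0,0,0],[0,0,0,0,0,0,0],[0,0,0,0,0,0,0],[0,0,0,0,0,0,0],[0,0,0,0,0,0,0],[0,0,0,0,0,0,0],[0,0,0,0,0,0,0],[0,0,0,0,0,0,0],[0,0,0,0,0,0,0]]'
python3 - <<'E'
from h import *
c=capture("wrist"); r=find_in("wrist","ball_center")[:1]; print(r,onz(c,r[0]["xy"],.181) if r else None)
s=sense();print(s["wrist_force"],s["gripper_width"],s["joint_velocities"].round(2))
print(finish_job())
E
```

```text
time_s: 27.55
tcp_pos: [0.5574, -0.1802, 0.1589]
ee_rot: [[-1.0, -0.0, -0.0], [-0.0, 1.0, 0.0], [0.0, 0.0, -1.0]]
wrist_force: [0.3, 0.1, -1.9]
gripper_width: 0.136
[{'xy': [281.0, 191.7], 'p': 0.97}] [ 0.55564352 -0.21916122  0.181     ]
[-0.26202302 -0.16846282 -1.77144381] 0.13529200309612677 [ 0.06 -0.03  0.09  0.02  0.05  0.11]
the job is handed in; nothing more can be done
None
```

I turned the table a quarter turn clockwise by its red post, lifted the white tray by its handle, and carried it slowly to the light panel. I handed in with the arm still holding it there, at about 27.6 s of the 64 s allowed.

**Last checks**
- **Ball:** it is in its pocket at about (0.556, -0.219). The panel's middle measures about (0.555, -0.221), so the ball is about 2 mm off.
- **Height and level:** the tray's underside is about 15 cm above the panel, going by the arm's reading. The tool is level, and the tray outline in the scene and side pictures matches a level tray.
- **Grip:** the opening reads about 11.8 mm on the 12 mm handle. The load is about 1.8 N, which fits the tray plus the ball.
- **Table:** in the pictures it sits about a quarter turn round, within 1°, which is inside the detent's pull-in. The blue tray is in its nest. I saw nothing else disturbed, and wrist forces stayed at a few newtons.

**What disagreed**
- **Finger position:** the real fingertips are about 28 mm above the reported tool point. My first attempt closed above the post without touching it, and I corrected for this in every later grip.
- **Tray tilt:** in the wrist picture the tray's far edge looks about 2% narrower than expected. That could mean it sits a few millimetres lower there. The ball had not rolled to the pocket rim, so I took the tray as level.

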